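# Load the filter slider of a fluorescence illuminator

### The arm

A 6-joint arm with a two-finger parallel gripper is mounted at the origin on the work surface. World frame = base frame: x ahead of the robot, y to its left, z up, the work surface at z = 0. Lengths are in m, angles in rad, forces in N, time in s.
With the tool pointing down it reaches from about 0.3 to 0.85 m from the base axis. Payload 5.4 kg.
Tool frame: the origin (TCP) lies at the very end of the fingers, on their centre line; the grasp point (between the pads) lies arm.grasp_offset behind it (arm.grasp_offset is the distance from the TCP to the grasp point, in m); x points along the fingers, y is the direction in which the jaws open and shut, and the axes are right-handed (so a half turn about x gives the same grasp; the last joint's range is limited). The gripper opens to 85 mm and grips with 20 to 120 N. Pads are 22 mm wide; open, the fingers measure 114 mm over their backs; the gripper's body (76 mm by 85 mm) begins 54 mm behind the grasp point. The pads swing forward as they close: fully open they stand 13 mm farther back than shut.
Start: joints at [-1.408, 0.158, 1.597, -0, 1.386, -0.21], TCP at [0.209, -0.535, 0.231] pointing down, gripper open.
Joint ranges: [-2.91, 2.91], [-0.94, 2.29], [0.18, 2.7], [-1.29, 4.43], [0.17, 2.64], [-3, 3]. Speed limits (rad/s): [2.57, 2.57, 3.14, 3.14, 3.14, 3.14].

### API

Orientations are given as a unit quaternion [w, x, y, z].
In Python, from workcell import arm gives the robot as it stands.
- The arm moves only by the tool carry_out, never from a script. Its arguments are lists of equal length, an entry for each row: "translation": the shift along the world's x, y, z in units of 40 mm (1.0 is 40 mm), a list of three; "angular": the turn, a rotation vector about the world's x, y, z in units of 6 degrees (1.0 is 6 degrees), a list of three; "hand": the finger opening in mm, from 0 to 85.4. In form: {"translation": [[x, y, z], ...], "angular": [[rx, ry, rz], ...], "hand": [hand, ...]}. A call has 1 to 8 rows; each row shifts and turns the commanded pose from where the row before left it; what a row does not reach is not made up. A row lasts 1/8 s, in which the tool goes at most 62.5 mm and 10.7 degrees, less where a joint would pass 70% of its speed; a pose out of reach is approached as far as the arm can. A call is refused whole if a number of a shift passes 1 or a number of a turn 1, either way. A call with a gripper value outside its range is refused whole. The fingers move at their own pace and stop on an object; "squeeze" is the grip in N (left out, the last holds). Time passes only in rows, so rows that do not move let the fingers close. It gives the time, the measured TCP pose, the force and the opening at its end, in the units of the state.
- arm.state(): the state, without advancing time (a new reading comes with each control period).
- arm.read_camera(name): name is "scene" or "top"; returns a dict with "pixels" (480x640x3 uint8, red, green, blue), "K" (3x3 intrinsics, pixels), "dist_coeffs" ([k1, k2, p1, p2, k3] as OpenCV has them; the pictures are not rectified), "cam_to_world" (4x4, takes a point from camera to world coordinates). Camera axes: x right, y down, z forward; pixel columns grow to the right and rows downward; lengths in m; the calibration is good to about 2 mm. A picture is of the moment at which its call begins. There is no depth.
- arm.sign_off(): hands the job in, once; it reports no verdict.
The state is a dict: "time": time; "joint_positions": joint angles; "joint_velocities": joint speeds; "effort": joint torques, N m; "tcp_pos": TCP position; "tcp_rot": TCP orientation; "wrist_force": force on the tool from outside, world axes, zero at the start; "moment": the same for the moment, N m; "width": opening from 0.0 (shut) to 1.0 (fully open).
Only numpy, scipy, OpenCV 4.12 (cv2) and the standard library are available. Lean on these libraries where they do the work, as an engineer would, in place of code of your own. Each camera call takes 0.05 s, during which the arm holds its last target.

### The job

Put the blue and the yellow filter cube upright into the empty slider pockets marked with their own colours, each seated on the pocket floor, while the slider is still pulled out. Then push the slider fully home into the illuminator. Leave the green filter cube and the grey lens pot where they are.

Things in the scene. Friction and masses are not known exactly. Their poses are not given: they have to be found in the camera images.
- cube_blue_center (a point): Blue filter cube: loose upright black block 42 (its x) x 54 (its y) x 70 mm tall (z), with a blue plate on top and a round blue window in each y face, about 180 g. This point is its centre, 35 mm above its underside; axes as the sizes. It looks and works the same after a half turn about z.
- cube_yellow_center (a point): Yellow filter cube: loose upright black block 42 (its x) x 54 (its y) x 70 mm tall (z), with a yellow plate on top and a round yellow window in each y face, about 180 g. This point is its centre, 35 mm above its underside; axes as the sizes. It looks and works the same after a half turn about z.
- cube_green_center (a point): Green filter cube: loose upright black block 42 (its x) x 54 (its y) x 70 mm tall (z), with a green plate on top and a round green window in each y face, about 180 g. This point is its centre, 35 mm above its underside; axes as the sizes. It looks and works the same after a half turn about z. It belongs in no pocket: leave it.
- lens_pot_center (a point): Grey round lens pot standing loose on the bench, 52 mm across and 64 mm tall; this point is its centre, 32 mm up. Not part of the job: leave it.
- pocket_blue (a point): Mouth centre of the pocket between blue strips, 38 mm from the inner face of the front plate; on the slider's top face, 46 mm above the bench. Pocket: 48 mm (this x) x 60 mm (y, towards the illuminator), 24 mm deep, 3 mm bevel at the mouth. It takes a cube upright, cube x along this x either way round, 3 mm free all round; the seated cube's centre is 11 mm above this point.
- pocket_yellow (a point): Mouth centre of the pocket between yellow strips, 74 mm further in than the blue one; on the slider's top face, 46 mm above the bench. Pocket: 48 mm (this x) x 60 mm (y, towards the illuminator), 24 mm deep, 3 mm bevel at the mouth. It takes a cube upright, cube x along this x either way round, 3 mm free all round; the seated cube's centre is 11 mm above this point.
- push_face (a point): Centre of the outer flat face of the slider's red round pull handle, 55 mm above the bench. The face is 50 mm across and upright; y points inwards, the way to push. The handle stands 40 mm out from the outer face of the black front plate (100 mm wide, 10 mm thick, 8 to 86 mm above the bench).
- illuminator: Fixed white illuminator, 150 mm wide (x), 240 mm deep (y), 128 mm tall, grey lamp house behind; origin on the bench, 100 mm (y) behind its front. The slider comes out of its front towards -y; its tunnel clears seated cubes by 10 mm. A third cube (white top) near the tunnel mouth is part of the slider.
- slider (a joint): How far the filter slider is pulled out of the illuminator, m: 0 = fully home (end stop), 0.175 = fully out. Starts 0.165 to 0.175. Slides along push_face's y with about 3 N of friction and stays where it is left.

How it is judged:
On the way:
1. both cubes are seated in the pockets of their own colours, let go, while the slider is still pulled out (horizontal distance between cube_blue_center and pocket_blue below 0.008 m and z of cube_blue_center in the frame of pocket_blue between 0.006 and 0.015 m and angle between each of cube_blue_center, cube_yellow_center's own z axis and vertical below 0.1 rad and horizontal distance between cube_yellow_center and pocket_yellow below 0.008 m and z of cube_yellow_center in the frame of pocket_yellow between 0.006 and 0.015 m and value of joint slider above 0.12 m and contact force between the fingers and cube_blue below 0.1 N and contact force between the fingers and cube_yellow below 0.1 N), for 0.2 s.
At the end, for the whole second after the job is handed in: The slider is home (within 4 mm); the blue and the yellow cube are at rest, upright (within 0.1 rad) and on the floors of their own pockets (centre within 8 mm of the pocket's axis, 6 to 15 mm above its mouth); the green cube and the lens pot are within 30 mm of where they started (horizontal distance between cube_blue_center and pocket_blue below 0.008 m and z of cube_blue_center in the frame of pocket_blue between 0.006 and 0.015 m and angle between each of cube_blue_center, cube_yellow_center's own z axis and vertical below 0.1 rad and horizontal distance between cube_yellow_center and pocket_yellow below 0.008 m and z of cube_yellow_center in the frame of pocket_yellow between 0.006 and 0.015 m and value of joint slider below 0.004 m and distance of each of cube_green_center, lens_pot_center from where it was at the start of the episode below 0.03 m and linear speed of each of cube_blue, cube_yellow below 0.03 m/s); the robot touches nothing.
It fails at once if the green cube is moved more than 30 mm (distance of cube_green_center from where it was at the start of the episode above 0.03 m).
It fails at once if the lens pot is moved more than 30 mm (distance of lens_pot_center from where it was at the start of the episode above 0.03 m).
It also fails if it takes over 67 s, if anything falls off the work surface, if the arm or the gripper's body presses on something with over 40 N, if the wrist force passes 120 N, or if a joint passes its speed limit or range.

## Working session

There is one attempt and no reset: what is moved stays moved. The work goes in short steps, Python scripts to look and compute and a tool call to move; the robot and the scene stay as the last step left them, time stands still between calls to the robot, and variables do not carry over. Pictures are saved under pics/ and viewed, and the job is handed in when it is done.

Besides the shell and the picture viewer there is one more tool, called as a command line: name --argument value ..., lists and objects as JSON in quotes. carry_out: Moves the arm, as the interface text tells. Its arguments: {"type":"object","properties":{"translation":{"type":"array","items":{"type":"array","items":{"type":"number"}}},"angular":{"type":"array","items":{"type":"array","items":{"type":"number"}}},"hand":{"type":"array","items":{"type":"number"}},"squeeze":{"type":"number"}},"required":["translation","angular","hand"]}

```bash
mkdir -p pics
python3 - <<'E'
from workcell import arm
import cv2,numpy as np
print(arm.state()); print(arm.grasp_offset)
for n in("scene","top"):
    c=arm.read_camera(n); cv2.imwrite(f"pics/{n}0.png",c["pixels"][:,:,::-1]); print(n,c["K"],c["dist_coeffs"],c["cam_to_world"])
    np.savez(f"{n}0.npz",**c)
E
```

```text
{'time': 0.0, 'joint_positions': array([-1.40807561e+00,  1.59038327e-01,  1.59824326e+00,  1.13595809e-05,
        1.38620286e+00, -2.10077990e-01]), 'joint_velocities': array([ 7.05432240e-05, -4.50459950e-04,  2.36880196e-04, -4.98525794e-04,
       -2.36269784e-03, -2.37343503e-03]), 'effort': array([ 1.39846243e-04, -3.96008027e+01, -3.31425583e+01, -1.93860678e-04,
        8.58556858e-03, -1.03591461e-06]), 'tcp_pos': array([ 0.2093238 , -0.53489717,  0.2303174 ]), 'tcp_rot': array([ 0.13037296,  0.6948778 ,  0.13171011, -0.69483824]), 'wrist_force': array([-0.04967313, -0.58531897, -0.05693951]), 'moment': array([0.00172247, 0.00836324, 0.0371623 ]), 'width': 0.9988870326405747}
0.0187
scene [[577.64167164   0.         322.96783706]
 [  0.         577.64167164 231.83847147]
 [  0.           0.           1.        ]] [-0.04736851  0.          0.          0.          0.        ] [[-0.84398014  0.46513582 -0.26710709  0.85522993]
 [ 0.53630973  0.7395331  -0.40677103  0.48521859]
 [ 0.00833075 -0.4865588  -0.87360811  1.15338063]
 [ 0.          0.          0.          1.        ]]
top [[467.76264672   0.         316.64921613]
 [  0.         467.76264672 243.71605104]
 [  0.           0.           1.        ]] [-0.02065175  0.          0.          0.          0.        ] [[ 0.01413787 -0.9955913   0.09272583  0.42049697]
 [-0.99983249 -0.01299793  0.01288609 -0.04387693]
 [-0.01162403 -0.09289248 -0.99560829  0.98031611]
 [ 0.          0.          0.          1.        ]]
```

View pics/scene0.png

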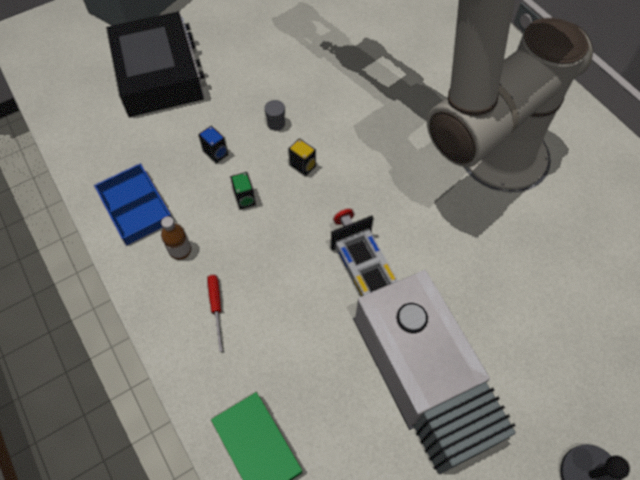

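View pics/top0.png

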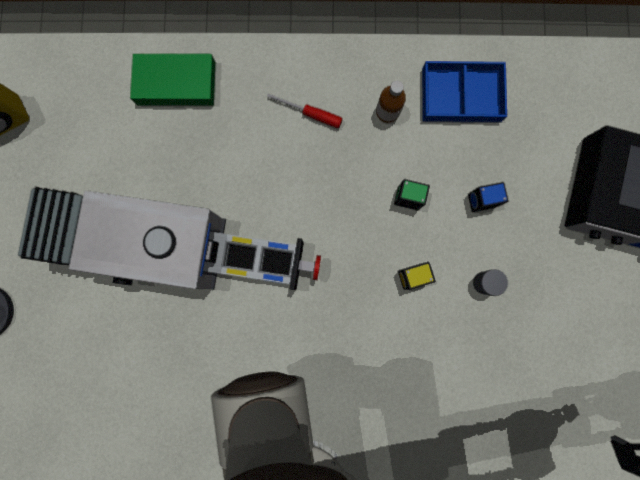

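The top view has cubes: green at about (413,193), blue (490,195), yellow (418,275). The pot is at (490,282). The slider's blue strips are near (275,262) and yellow near (240,257), and the red handle is at (317,267).

```bash
cat > h.py <<'E'
import cv2,numpy as np
def ray(c,uv):
    uv=np.array(uv,float).reshape(-1,1,2)
    n=cv2.undistortPoints(uv,c["K"],c["dist_coeffs"]).reshape(-1,2)
    d=np.c_[n,np.ones(len(n))]@c["cam_to_world"][:3,:3].T
    return c["cam_to_world"][:3,3],d
def onz(c,uv,z):
    o,d=ray(c,uv); return o+d*((z-o[2])/d[:,2])[:,None]
def blobs(c,col,amin=12):
    h=cv2.cvtColor(c["pixels"],cv2.COLOR_RGB2HSV)
    r={"blue":[(105,130,60),(130,255,255)],"yellow":[(20,130,70),(33,255,255)],"green":[(50,110,60),(85,255,255)],"red":[(0,150,60),(6,255,255)],"red2":[(172,150,60),(180,255,255)]}[col]
    m=cv2.inRange(h,*[np.array(x,np.uint8) for x in r])
    n,l,s,ct=cv2.connectedComponentsWithStats(m)
    out=[]
    for i in range(1,n):
        if s[i,4]>=amin:
            cs,_=cv2.findContours((l==i).astype(np.uint8),cv2.RETR_EXTERNAL,cv2.CHAIN_APPROX_NONE)
            out.append((ct[i],s[i],cs[0].reshape(-1,2)))
    return out
E
python3 - <<'E'
from h import *
for n in("scene","top"):
    c=dict(np.load(n+"0.npz"))
    for col in("blue","yellow","green","red","red2"):
        for ct,s,cs in blobs(c,col):
            if s[4]>3000: continue
            z=.07 if s[4]>150 else .046
            P=onz(c,cs,z)[:,:2].astype(np.float32)
            print(n,col,ct.round(1),s,z,onz(c,[ct],z)[0].round(4),[np.round(x,3) for x in cv2.minAreaRect(P)])
c=np.load("top0.npz")["pixels"]; cv2.imwrite("pics/a.png",cv2.resize(c[160:310,200:360,::-1],None,fx=5,fy=4,interpolation=cv2.INTER_CUBIC)[:600])
cv2.imwrite("pics/b.png",cv2.resize(c[165:305,380:520,::-1],None,fx=4,fy=4,interpolation=cv2.INTER_CUBIC))
c=np.load("scene0.npz")["pixels"]; cv2.imwrite("pics/c.png",cv2.resize(c[100:300,190:400,::-1],None,fx=3,fy=3,interpolation=cv2.INTER_CUBIC))
E
```

```text
scene blue [210.9 136. ] [200 128  23  17 226] 0.07 [ 0.6093 -0.3799  0.07  ] [array([ 0.609, -0.38 ]), array([0.036, 0.047]), np.float64(9.565)]
scene blue [220.7 152. ] [217 149   8   8  29] 0.046 [ 0.6061 -0.3436  0.046 ] [array([ 0.607, -0.343]), array([0.023, 0.014]), np.float64(22.07)]
scene blue [373.2 243.3] [369 237   9  14  42] 0.046 [0.4396 0.0518 0.046 ] [array([0.439, 0.052]), array([0.036, 0.006]), np.float64(82.525)]
scene blue [346.4 254.2] [342 248  10  14  51] 0.046 [0.5035 0.0429 0.046 ] [array([0.504, 0.043]), array([0.035, 0.007]), np.float64(80.787)]
scene yellow [301.7 148.9] [290 141  24  18 247] 0.07 [ 0.4471 -0.2327  0.07  ] [array([ 0.447, -0.232]), array([0.036, 0.048]), np.float64(18.69)]
scene yellow [310.8 163.1] [309 160   4   6  12] 0.046 [ 0.4417 -0.2019  0.046 ] [array([ 0.44 , -0.202]), array([0.016, 0.006]), np.float64(26.713)]
scene yellow [389.  271.4] [384 264  11  15  57] 0.046 [0.4498 0.125  0.046 ] [array([0.45 , 0.125]), array([0.036, 0.008]), np.float64(81.888)]
scene yellow [361.7 282.9] [357 276  10  15  68] 0.046 [0.5136 0.1161 0.046 ] 
[... 1241 characters left out ...]
 [406 264  27  24 430] 0.07 [ 0.4465 -0.2315  0.07  ] [array([ 0.447, -0.232]), array([0.036, 0.047]), np.float64(17.376)]
top yellow [236.3 271.8] [227 269  19   7  84] 0.046 [0.4491 0.1281 0.046 ] [array([0.449, 0.128]), array([0.037, 0.009]), np.float64(81.422)]
top green [414.2 191.5] [401 181  27  22 407] 0.07 [ 0.6113 -0.2231  0.07  ] [array([ 0.611, -0.223]), array([0.048, 0.036]), np.float64(76.437)]
top red [322.4 115.4] [303 105  39  22 363] 0.07 [ 0.7644 -0.0401  0.07  ] [array([ 0.764, -0.039]), array([0.079, 0.022]), np.float64(68.101)]
top red [316.4 267.2] [313 256   7  24  86] 0.046 [ 0.4604 -0.0319  0.046 ] [array([ 0.46 , -0.032]), array([0.008, 0.047]), np.float64(82.658)]
```

Run:
```python
from h import *
from scipy.spatial.transform import Rotation as R
q=[0.13037296,0.6948778,0.13171011,-0.69483824]
r=R.from_quat(q,scalar_first=True).as_matrix(); print(r.round(3)); print("jaw yaw",np.degrees(np.arctan2(r[1,1],r[0,1])))
for n in("scene","top"):
    c=dict(np.load(n+"0.npz"))
    for col in("blue","yellow","green"):
        for ct,s,cs in blobs(c,col):
            if 150<s[4]<600:
                # filled moments in metric plane
                P=onz(c,cs,.07)[:,:2]; m=cv2.moments((P*1e5).astype(np.int32).reshape(-1,1,2))
                print(n,col,m['m10']/m['m00']/1e5,m['m01']/m['m00']/1e5,"long axis",np.degrees(.5*np.arctan2(2*m['mu11'],m['mu20']-m['mu02'])), "x axis = that-90")
```

```text
[[-0.     0.364 -0.931]
 [ 0.002 -0.931 -0.364]
 [-1.    -0.002 -0.   ]]
jaw yaw -68.64030603269282
scene blue 0.6091717897315652 -0.3802012776649407 long axis -61.04940529862773 x axis = that-90
scene yellow 0.4469342681965008 -0.23322081144448314 long axis -59.18248943182096 x axis = that-90
scene green 0.6117315708035427 -0.22490931535572897 long axis -86.41738024868499 x axis = that-90
top blue 0.6090391973845499 -0.378005809463404 long axis -69.88139421063589 x axis = that-90
top yellow 0.44651154164038215 -0.23168572169325136 long axis -59.820211093067876 x axis = that-90
top green 0.6114899000747983 -0.22297776653681897 long axis 89.63696345640469 x axis = that-90
```

View pics/b.png

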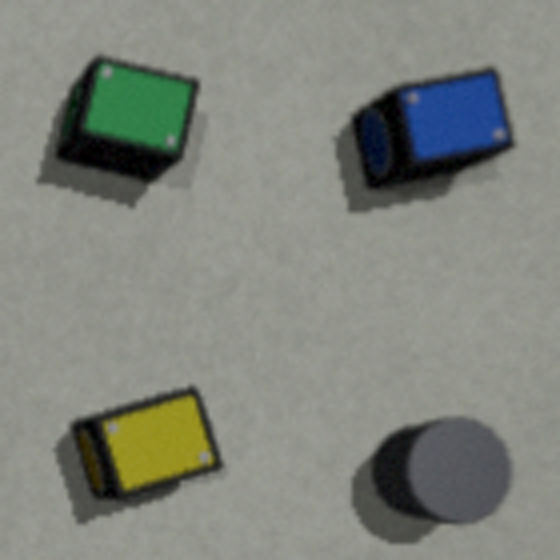

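View pics/a.png

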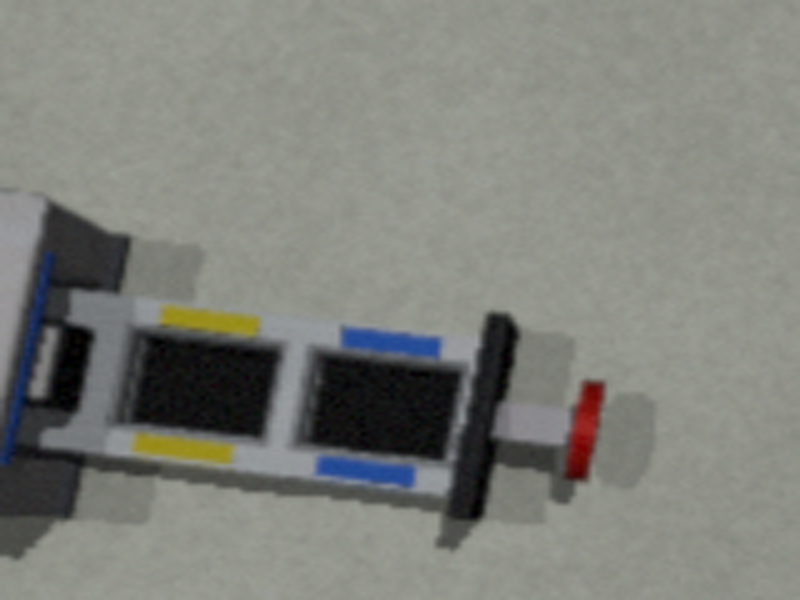

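The two views agree to about 2 mm. The strips' pitch is 74.0 mm and the slider yaw is -7.8°. Yellow is at (0.4467,-0.2325) with its x axis at 17.5°, and blue at (0.609,-0.379) at 11.5°. The jaws start at -68.6°. I'll take yellow first.

carry_out --translation '[[0.37, 0.47, -0.12], [0.37, 0.47, -0.12], [0.37, 0.47, -0.12], [0.37, 0.47, -0.12], [0.37, 0.47, -0.12], [0.37, 0.47, -0.12], [0.37, 0.47, -0.12], [0.37, 0.47, -0.12]]' --angular '[[0, 0, 0.9], [0, 0, 0.9], [0, 0, 0.9], [0, 0, 0.9], [0, 0, 0.9], [0, 0, 0.9], [0, 0, 0.9], [0, 0, 0.9]]' --hand '[75, 75, 75, 75, 75, 75, 75, 75]' --squeeze 35

```text
time: 1.1
tcp_pos: [0.3281, -0.3841, 0.1923]
tcp_rot: [0.378, 0.597, 0.379, -0.597]
wrist_force: [0.8, 0.7, 1.1]
width: 0.881
```

carry_out --translation '[[0.37, 0.47, -0.12], [0.37, 0.47, -0.12], [0.37, 0.47, -0.12], [0.37, 0.47, -0.12], [0.37, 0.47, -0.12], [0.37, 0.47, -0.12], [0.37, 0.47, -0.12], [0, 0, 0]]' --angular '[[0, 0, 0.9], [0, 0, 0.9], [0, 0, 0.9], [0, 0, 0.9], [0, 0, 0.9], [0, 0, 0.9], [0, 0, 0.9], [0, 0, 0]]' --hand '[75, 75, 75, 75, 75, 75, 75, 75]'

```text
time: 2.1
tcp_pos: [0.4314, -0.2521, 0.1584]
tcp_rot: [0.551, 0.443, 0.552, -0.443]
wrist_force: [-0.3, -0.3, -0.5]
width: 0.881
```

carry_out --translation '[[0.38, 0.49, 0], [0, 0, -0.6], [0, 0, -0.6], [0, 0, -0.6], [0, 0, -0.6], [0, 0, -0.5], [0, 0, -0.26], [0, 0, 0]]' --angular '[[0, 0, 0.85], [0, 0, 0], [0, 0, 0], [0, 0, 0], [0, 0, 0], [0, 0, 0], [0, 0, 0], [0, 0, 0]]' --hand '[75, 75, 75, 75, 75, 75, 75, 75]'

```text
time: 3.1
tcp_pos: [0.4461, -0.234, 0.0325]
tcp_rot: [0.569, 0.419, 0.57, -0.419]
wrist_force: [-0.0, -0.5, -0.1]
width: 0.878
```

carry_out --translation '[[0, 0, 0], [0, 0, 0], [0, 0, 0], [0, 0, 0], [0, 0, 0], [0, 0, 0]]' --angular '[[0, 0, 0], [0, 0, 0], [0, 0, 0], [0, 0, 0], [0, 0, 0], [0, 0, 0]]' --hand '[60, 45, 30, 30, 30, 30]'

```text
time: 3.85
tcp_pos: [0.4473, -0.2344, 0.0338]
tcp_rot: [0.571, 0.418, 0.57, -0.418]
wrist_force: [0.1, 0.4, 7.0]
width: 0.489
```

carry_out --translation '[[0, 0, 0.4], [0, 0, 0.6], [0, 0, 0.8], [0, 0, 0.7], [0.06, 0.6, 0.4], [0.06, 0.6, 0], [0.06, 0.6, 0], [0.06, 0.6, 0]]' --angular '[[0, 0, 0], [0, 0, 0], [0, 0, 0], [0, 0, 0], [0, 0, -0.3], [0, 0, -0.3], [0, 0, -0.3], [0, 0, -0.3]]' --hand '[30, 30, 30, 30, 30, 30, 30, 30]'

```text
time: 4.85
tcp_pos: [0.4559, -0.1369, 0.1493]
tcp_rot: [0.542, 0.454, 0.543, -0.454]
wrist_force: [-0.3, -0.4, -1.6]
width: 0.488
```

carry_out --translation '[[0.06, 0.6, 0], [0.06, 0.6, 0], [0.06, 0.6, 0], [0.06, 0.6, 0], [0.06, 0.6, 0], [0.06, 0.6, 0], [0.06, 0.6, 0], [0.06, 0.6, 0]]' --angular '[[0, 0, -0.3], [0, 0, -0.3], [0, 0, -0.3], [0, 0, -0.3], [0, 0, -0.3], [0, 0, -0.3], [0, 0, -0.3], [0, 0, -0.3]]' --hand '[30, 30, 30, 30, 30, 30, 30, 30]'

```text
time: 5.85
tcp_pos: [0.475, 0.055, 0.1492]
tcp_rot: [-0.481, -0.518, -0.481, 0.518]
wrist_force: [-0.1, 0.3, -2.2]
width: 0.489
```

carry_out --translation '[[0.06, 0.6, 0], [0.06, 0.6, 0], [0, 0.2, 0], [0, 0, 0], [0, 0, 0]]' --angular '[[0, 0, -0.3], [0, 0, -0.3], [0, 0, 0], [0, 0, 0], [0, 0, 0]]' --hand '[30, 30, 30, 30, 30]'

```text
time: 6.48
tcp_pos: [0.4801, 0.1094, 0.1489]
tcp_rot: [-0.465, -0.533, -0.465, 0.533]
wrist_force: [0.2, 0.3, -2.0]
width: 0.486
```

```bash
cat > snap.py <<'E'
from workcell import arm
from h import *
import sys
t=sys.argv[1]
s=arm.state()
q=s["tcp_rot"]; print(s["time"],s["tcp_pos"].round(4),"yaw",round(-68.64+2*np.degrees(np.arctan2(q[0],q[1]))-21.25,2),s["wrist_force"].round(2),s["width"])
for n in("scene","top"):
    c=arm.read_camera(n); np.savez(n+t+".npz",**c)
    p=c["pixels"]; p=p[80:300,180:420] if n=="scene" else p[160:310,190:430]
    cv2.imwrite(f"pics/{n}{t}.png",cv2.resize(p[:,:,::-1],None,fx=2.7 if n=="scene" else 3.3,fy=2.7 if n=="scene" else 3.3,interpolation=cv2.INTER_CUBIC))
    for col in("blue","yellow","green"):
        for ct,st,cs in blobs(c,col,25):
            if st[4]<600: print(n,col,ct.round(1),st[4],"z46",onz(c,[ct],.046)[0,:2].round(4),"z70",onz(c,[ct],.07)[0,:2].round(4),"z92",onz(c,[ct],.092)[0,:2].round(4))
E
python3 snap.py 1
```

```text
6.475 [0.4801 0.1094 0.1489] yaw -367.63 [ 0.21  0.29 -2.03] 0.48559562415627505
scene blue [210.9 135.9] 230 z46 [ 0.6038 -0.3992] z70 [ 0.6092 -0.38  ] z92 [ 0.6142 -0.3624]
scene blue [220.8 151.8] 39 z46 [ 0.6056 -0.3437] z70 [ 0.611  -0.3258] z92 [ 0.6159 -0.3093]
scene blue [346.5 254.3] 52 z46 [0.5035 0.0431] z70 [0.5111 0.0527] z92 [0.5181 0.0615]
scene yellow [382.3 246.4] 198 z46 [0.4271 0.0686] z70 [0.4364 0.0776] z92 [0.4449 0.0859]
scene yellow [383.6 262.7] 48 z46 [0.4475 0.1022] z70 [0.4563 0.1105] z92 [0.4644 0.1181]
scene yellow [389.8 272.8] 43 z46 [0.4502 0.1285] z70 [0.459  0.1363] z92 [0.4671 0.1434]
scene yellow [361.9 283. ] 74 z46 [0.5134 0.1165] z70 [0.5208 0.1245] z92 [0.5276 0.1319]
scene green [241.2 182.6] 253 z46 [ 0.6064 -0.2404] z70 [ 0.6118 -0.2247] z92 [ 0.6168 -0.2103]
top blue [492.9 193.8] 422 z46 [ 0.6137 -0.3871] z70 [ 0.6088 -0.3782] z92 [ 0.6042 -0.3702]
top blue [278.  245.4] 81 z46 [0.5032 0.0457] z70 [0.501  0.0434] z92 [0.4991 0.0413]
top blue [273.1 277.4] 85 z46 [0.4389 0.0542] z70 [0.4384 0.0517] z92 [0.438  0.0494]
top yellow [241.1 272.6] 41 z46 [0.4476 0.1185] z70 [0.4469 0.1143] z92 [0.4463 0.1105]
top green [414.2 191.5] 403 z46 [ 0.6163 -0.2278] z70 [ 0.6113 -0.2231] z92 [ 0.6066 -0.2188]
```

View pics/scene1.png

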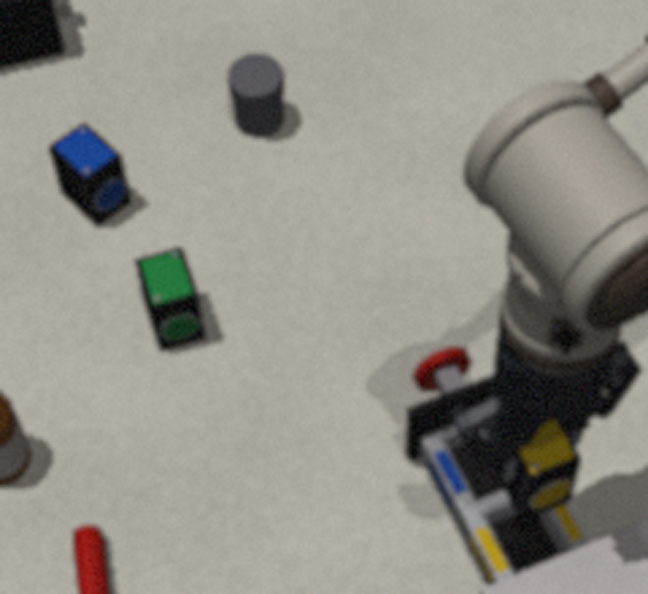

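Run:
```python
from h import *
c=dict(np.load("scene1.npz"))
for ct,s,cs in blobs(c,"yellow",30):
    if s[4]>150:
        P=onz(c,cs,.185)[:,:2]; print(cv2.minAreaRect(P.astype(np.float32)))
```

```text
((0.4823962152004242, 0.11829590052366257), (0.029428761452436447, 0.03571532666683197), 84.13963317871094)
```

The picture shows the yellow cube held upright over the slider, its window at (550,490) with the yellow pocket just beyond. It needs about 11 mm more in y, which both estimates agree on.

carry_out --translation '[[0.03, 0.27, 0], [0, 0, 0], [0, 0, -0.4], [0, 0, -0.5], [0, 0, -0.4], [0, 0, -0.15], [0, 0, -0.1], [0, 0, 0]]' --angular '[[0, 0, 0], [0, 0, 0], [0, 0, 0], [0, 0, 0], [0, 0, 0], [0, 0, 0], [0, 0, 0], [0, 0, 0]]' --hand '[30, 30, 30, 30, 30, 30, 30, 30]'

```text
time: 7.58
tcp_pos: [0.4816, 0.1209, 0.0871]
tcp_rot: [0.465, 0.533, 0.465, -0.533]
wrist_force: [-0.8, -0.3, -2.1]
width: 0.486
```

carry_out --translation '[[0, 0, -0.15], [0, 0, -0.15], [0, 0, -0.15], [0, 0, -0.1], [0, 0, 0]]' --angular '[[0, 0, 0], [0, 0, 0], [0, 0, 0], [0, 0, 0], [0, 0, 0]]' --hand '[30, 30, 30, 30, 30]'

```text
time: 8.2
tcp_pos: [0.4811, 0.1209, 0.0644]
tcp_rot: [-0.465, -0.532, -0.465, 0.533]
wrist_force: [0.0, -0.4, -2.0]
width: 0.489
```

It has entered the pocket freely, with no side force. About 8.5 mm to the floor.

carry_out --translation '[[0, 0, -0.12], [0, 0, -0.06], [0, 0, 0], [0, 0, 0]]' --angular '[[0, 0, 0], [0, 0, 0], [0, 0, 0], [0, 0, 0]]' --hand '[30, 30, 30, 30]'

```text
time: 8.7
tcp_pos: [0.4815, 0.1209, 0.0578]
tcp_rot: [0.465, 0.533, 0.465, -0.533]
wrist_force: [0.2, 0.5, -2.6]
width: 0.486
```

carry_out --translation '[[0, 0, -0.05], [0, 0, 0], [0, 0, 0]]' --angular '[[0, 0, 0], [0, 0, 0], [0, 0, 0]]' --hand '[30, 30, 30]'

```text
time: 9.07
tcp_pos: [0.4817, 0.1209, 0.0559]
tcp_rot: [0.465, 0.533, 0.465, -0.532]
wrist_force: [0.2, 0.3, -0.6]
width: 0.485
```

carry_out --translation '[[0, 0, 0], [0, 0, 0], [0, 0, 0], [0, 0, 0.2], [0, 0, 0.8], [0, 0, 0.8], [0, 0, 0.7], [0, 0, 0]]' --angular '[[0, 0, 0], [0, 0, 0], [0, 0, 0], [0, 0, 0], [0, 0, 0], [0, 0, 0], [0, 0, 0], [0, 0, 0]]' --hand '[50, 60, 65, 65, 65, 65, 65, 65]'

```text
time: 10.07
tcp_pos: [0.4834, 0.121, 0.1587]
tcp_rot: [0.467, 0.534, 0.464, -0.531]
wrist_force: [0.0, -0.2, 0.1]
width: 0.761
```

carry_out --translation '[[0.14, -0.57, 0], [0.14, -0.57, 0], [0.14, -0.57, 0], [0.14, -0.57, 0], [0.14, -0.57, 0], [0.14, -0.57, 0], [0.14, -0.57, 0], [0.14, -0.57, 0]]' --angular '[[0, 0, 0.14], [0, 0, 0.14], [0, 0, 0.14], [0, 0, 0.14], [0, 0, 0.14], [0, 0, 0.14], [0, 0, 0.14], [0, 0, 0.14]]' --hand '[75, 75, 75, 75, 75, 75, 75, 75]'

```text
time: 11.08
tcp_pos: [0.5255, -0.062, 0.1543]
tcp_rot: [-0.495, -0.504, -0.496, 0.505]
wrist_force: [0.7, -0.1, 0.1]
width: 0.874
```

carry_out --translation '[[0.14, -0.57, 0], [0.14, -0.57, 0], [0.14, -0.57, 0], [0.14, -0.57, 0], [0.14, -0.57, 0], [0.14, -0.57, 0], [0.14, -0.57, 0], [0.14, -0.57, 0]]' --angular '[[0, 0, 0.14], [0, 0, 0.14], [0, 0, 0.14], [0, 0, 0.14], [0, 0, 0.14], [0, 0, 0.14], [0, 0, 0.14], [0, 0, 0.14]]' --hand '[75, 75, 75, 75, 75, 75, 75, 75]'

```text
time: 12.08
tcp_pos: [0.5704, -0.2442, 0.1541]
tcp_rot: [0.524, 0.474, 0.525, -0.475]
wrist_force: [-0.3, 0.8, -0.1]
width: 0.875
```

carry_out --translation '[[0.14, -0.57, 0], [0.14, -0.57, 0], [0.14, -0.57, 0], [0.14, -0.57, 0], [0.14, -0.57, 0], [0.14, -0.4, 0], [0, 0, 0], [0, 0, 0]]' --angular '[[0, 0, 0.14], [0, 0, 0.14], [0, 0, 0.14], [0, 0, 0.14], [0, 0, 0.14], [0, 0, 0.14], [0, 0, 0.14], [0, 0, 0]]' --hand '[75, 75, 75, 75, 75, 75, 75, 75]'

```text
time: 13.08
tcp_pos: [0.6042, -0.3729, 0.1546]
tcp_rot: [0.547, 0.447, 0.549, -0.447]
wrist_force: [-0.2, 1.3, 0.3]
width: 0.878
```

```bash
python3 snap.py 2
```

```text
13.075 [ 0.6042 -0.3729  0.1546] yaw 11.62 [-0.2   1.27  0.33] 0.8779283333051913
scene blue [210.6 135.7] 222 z46 [ 0.604  -0.4004] z70 [ 0.6095 -0.3812] z92 [ 0.6145 -0.3636]
scene blue [220.8 151.8] 42 z46 [ 0.6056 -0.3439] z70 [ 0.611  -0.3259] z92 [ 0.616  -0.3095]
scene blue [373.2 243.3] 42 z46 [0.4396 0.0518] z70 [0.4486 0.0612] z92 [0.4568 0.0698]
scene blue [346.4 254.2] 51 z46 [0.5035 0.0429] z70 [0.5112 0.0525] z92 [0.5182 0.0613]
scene yellow [378.1 268.9] 418 z46 [0.466  0.1079] z70 [0.4744 0.1161] z92 [0.4821 0.1236]
scene yellow [361.7 282.9] 68 z46 [0.5136 0.1161] z70 [0.521  0.1241] z92 [0.5278 0.1315]
scene green [241.2 182.5] 254 z46 [ 0.6063 -0.2405] z70 [ 0.6117 -0.2248] z92 [ 0.6167 -0.2103]
top blue [487.1 191.1] 108 z46 [ 0.6191 -0.3754] z70 [ 0.614  -0.3669] z92 [ 0.6093 -0.3591]
top blue [205.  249.1] 104 z46 [0.4937 0.1927] z70 [0.4918 0.1866] z92 [0.4901 0.181 ]
top blue [278.  245.4] 81 z46 [0.5032 0.0457] z70 [0.501  0.0434] z92 [0.4991 0.0413]
top blue [273.1 277.4] 83 z46 [0.4388 0.0542] z70 [0.4383 0.0517] z92 [0.4379 0.0493]
top yellow [241.6 239.8] 83 z46 [0.5134 0.1195] z70 [0.511  0.1153] z92 [0.5088 0.1114]
top yellow [234.3 254.1] 459 z46 [0.4844 0.1333] z70 [0.4828 0.1287] z92 [0.4813 0.1245]
top yellow [236.3 271.6] 89 z46 [0.4494 0.1282] z70 [0.4486 0.1238] z92 [0.4479 0.1197]
top green [414.2 191.4] 406 z46 [ 0.6164 -0.2278] z70 [ 0.6113 -0.223 ] z92 [ 0.6067 -0.2187]
```

The top view puts yellow's plate at (0.4813,0.1245) at 92 mm height, within 1 mm of the pocket centre (0.4812,0.1237), so it is seated. Next is blue.

carry_out --translation '[[0.12, -0.15, 0], [0, 0, -0.6], [0, 0, -0.6], [0, 0, -0.6], [0, 0, -0.6], [0, 0, -0.4], [0, 0, -0.25], [0, 0, 0]]' --angular '[[0, 0, 0], [0, 0, 0], [0, 0, 0], [0, 0, 0], [0, 0, 0], [0, 0, 0], [0, 0, 0], [0, 0, 0]]' --hand '[75, 75, 75, 75, 75, 75, 75, 75]'

```text
time: 14.18
tcp_pos: [0.6092, -0.3797, 0.033]
tcp_rot: [0.548, 0.447, 0.548, -0.447]
wrist_force: [0.7, 0.5, 0.6]
width: 0.879
```

carry_out --translation '[[0, 0, 0], [0, 0, 0], [0, 0, 0], [0, 0, 0], [0, 0, 0], [0, 0, 0]]' --angular '[[0, 0, 0], [0, 0, 0], [0, 0, 0], [0, 0, 0], [0, 0, 0], [0, 0, 0]]' --hand '[60, 45, 30, 30, 30, 30]'

```text
time: 14.92
tcp_pos: [0.61, -0.3804, 0.0349]
tcp_rot: [0.549, 0.447, 0.547, -0.447]
wrist_force: [0.2, -0.3, 5.5]
width: 0.487
```

carry_out --translation '[[0, 0, 0.4], [0, 0, 0.6], [0, 0, 0.8], [0, 0, 0.8], [-0.19, 0.59, 0.3], [-0.19, 0.59, 0], [-0.19, 0.59, 0], [-0.19, 0.59, 0]]' --angular '[[0, 0, 0], [0, 0, 0], [0, 0, 0], [0, 0, 0], [0, 0, -0.18], [0, 0, -0.18], [0, 0, -0.18], [0, 0, -0.18]]' --hand '[30, 30, 30, 30, 30, 30, 30, 30]'

```text
time: 15.92
tcp_pos: [0.579, -0.2849, 0.1514]
tcp_rot: [0.531, 0.468, 0.53, -0.467]
wrist_force: [0.1, 0.7, -1.5]
width: 0.486
```

carry_out --translation '[[-0.19, 0.59, 0], [-0.19, 0.59, 0], [-0.19, 0.59, 0], [-0.19, 0.59, 0], [-0.19, 0.59, 0], [-0.19, 0.59, 0], [-0.19, 0.59, 0], [-0.19, 0.59, 0]]' --angular '[[0, 0, -0.18], [0, 0, -0.18], [0, 0, -0.18], [0, 0, -0.18], [0, 0, -0.18], [0, 0, -0.18], [0, 0, -0.18], [0, 0, -0.18]]' --hand '[30, 30, 30, 30, 30, 30, 30, 30]'

```text
time: 16.92
tcp_pos: [0.5183, -0.096, 0.1513]
tcp_rot: [0.494, 0.506, 0.493, -0.506]
wrist_force: [0.6, 0.3, -1.2]
width: 0.485
```

carry_out --translation '[[-0.19, 0.59, 0], [-0.19, 0.59, 0], [-0.19, 0.59, 0], [-0.19, 0.59, 0], [-0.19, 0.59, 0], [-0.05, 0.4, 0], [0, 0, 0], [0, 0, 0]]' --angular '[[0, 0, -0.18], [0, 0, -0.18], [0, 0, -0.18], [0, 0, -0.18], [0, 0, -0.18], [0, 0, -0.1], [0, 0, 0], [0, 0, 0]]' --hand '[30, 30, 30, 30, 30, 30, 30, 30]'

```text
time: 17.92
tcp_pos: [0.4786, 0.0368, 0.1505]
tcp_rot: [0.467, 0.531, 0.466, -0.531]
wrist_force: [-0.2, -0.5, -1.6]
width: 0.489
```

```bash
python3 snap.py 3 | head -8
```

```text
17.925 [0.4786 0.0368 0.1505] yaw -7.23 [-0.18 -0.46 -1.6 ] 0.4887266667026036
scene blue [361.6 216.7] 181 z46 [ 0.423  -0.0173] z70 [ 0.4324 -0.0064] z92 [0.441  0.0036]
scene blue [363.4 234.1] 49 z46 [0.4446 0.0217] z70 [0.4535 0.0317] z92 [0.4617 0.0409]
scene blue [373.4 243.6] 37 z46 [0.4397 0.0527] z70 [0.4487 0.0621] z92 [0.457  0.0707]
scene blue [346.3 253.9] 50 z46 [0.5034 0.0422] z70 [0.511  0.0518] z92 [0.518  0.0606]
scene yellow [377.5 268.4] 405 z46 [0.4663 0.1063] z70 [0.4747 0.1145] z92 [0.4824 0.122 ]
scene yellow [361.7 282.8] 70 z46 [0.5136 0.116 ] z70 [0.521 0.124] z92 [0.5277 0.1313]
scene green [241.2 182.6] 253 z46 [ 0.6065 -0.2403] z70 [ 0.6119 -0.2246] z92 [ 0.6169 -0.2101]
```

View pics/scene3.png

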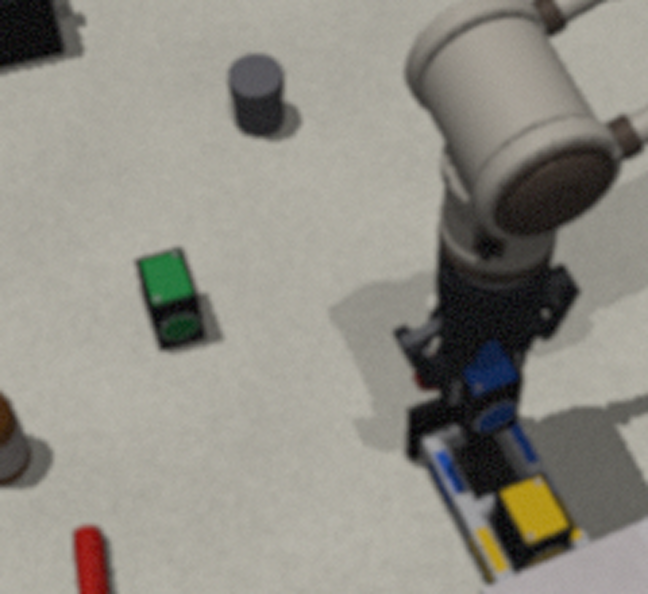

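Yellow sits in its pocket at about (535,510). Blue is held over the blue pocket, about 11 mm short in y.

carry_out --translation '[[-0.19, 0.27, 0], [0, 0, 0], [0, 0, -0.4], [0, 0, -0.5], [0, 0, -0.4], [0, 0, -0.15], [0, 0, -0.1], [0, 0, 0]]' --angular '[[0, 0, -0.08], [0, 0, 0], [0, 0, 0], [0, 0, 0], [0, 0, 0], [0, 0, 0], [0, 0, 0], [0, 0, 0]]' --hand '[30, 30, 30, 30, 30, 30, 30, 30]'

```text
time: 19.02
tcp_pos: [0.4708, 0.048, 0.0878]
tcp_rot: [0.465, 0.533, 0.464, -0.533]
wrist_force: [-0.1, -0.6, -2.6]
width: 0.49
```

carry_out --translation '[[0, 0, -0.15], [0, 0, -0.15], [0, 0, -0.15], [0, 0, -0.1], [0, 0, 0]]' --angular '[[0, 0, 0], [0, 0, 0], [0, 0, 0], [0, 0, 0], [0, 0, 0]]' --hand '[30, 30, 30, 30, 30]'

```text
time: 19.65
tcp_pos: [0.4703, 0.0481, 0.0653]
tcp_rot: [-0.464, -0.533, -0.465, 0.533]
wrist_force: [-0.6, -0.2, -1.3]
width: 0.484
```

carry_out --translation '[[0, 0, -0.12], [0, 0, -0.08], [0, 0, -0.02], [0, 0, 0], [0, 0, 0]]' --angular '[[0, 0, 0], [0, 0, 0], [0, 0, 0], [0, 0, 0], [0, 0, 0]]' --hand '[30, 30, 30, 30, 30]'

```text
time: 20.27
tcp_pos: [0.4707, 0.0481, 0.0569]
tcp_rot: [0.465, 0.533, 0.464, -0.533]
wrist_force: [0.2, 0.8, -1.7]
width: 0.49
```

carry_out --translation '[[0, 0, 0], [0, 0, 0], [0, 0, 0], [0, 0, 0.2], [0, 0, 0.8], [0, 0, 0.8], [0, 0, 0.8], [0, 0, 0]]' --angular '[[0, 0, 0], [0, 0, 0], [0, 0, 0], [0, 0, 0], [0, 0, 0], [0, 0, 0], [0, 0, 0], [0, 0, 0]]' --hand '[50, 60, 65, 65, 65, 65, 65, 65]'

```text
time: 21.28
tcp_pos: [0.4729, 0.0478, 0.1643]
tcp_rot: [0.466, 0.535, 0.463, -0.531]
wrist_force: [-0.1, -0.3, -0.3]
width: 0.759
```

carry_out --translation '[[-0.08, -0.51, 0], [-0.08, -0.51, 0], [-0.08, -0.51, 0], [-0.08, -0.51, 0], [-0.08, -0.51, 0], [-0.06, -0.51, 0], [0, 0, 0], [0, 0, 0]]' --angular '[[0, 0, 0], [0, 0, 0], [0, 0, 0], [0, 0, 0], [0, 0, 0], [0, 0, 0], [0, 0, 0], [0, 0, 0]]' --hand '[40, 20, 0, 0, 0, 0, 0, 0]'

```text
time: 22.28
tcp_pos: [0.4518, -0.0737, 0.1603]
tcp_rot: [-0.464, -0.533, -0.465, 0.533]
wrist_force: [-0.8, 0.5, 0.0]
width: 0.001
```

```bash
python3 snap.py 4
```

```text
22.275 [ 0.4518 -0.0737  0.1603] yaw -367.81 [-0.78  0.49  0.04] 0.0007600244106445673
scene blue [362.  239.1] 367 z46 [0.4542 0.0301] z70 [0.4629 0.04  ] z92 [0.4709 0.049 ]
scene blue [346.5 254.3] 53 z46 [0.5034 0.0431] z70 [0.511  0.0527] z92 [0.518  0.0615]
scene blue [366.6 256.8] 31 z46 [0.4703 0.0713] z70 [0.4786 0.0803] z92 [0.4862 0.0885]
scene yellow [378.2 268.9] 413 z46 [0.4657 0.1079] z70 [0.4741 0.116 ] z92 [0.4819 0.1235]
scene yellow [361.7 282.8] 69 z46 [0.5136 0.1159] z70 [0.521  0.1239] z92 [0.5278 0.1312]
scene green [241.2 182.5] 250 z46 [ 0.6063 -0.2406] z70 [ 0.6117 -0.2249] z92 [ 0.6166 -0.2105]
top blue [205.  249.3] 104 z46 [0.4934 0.1927] z70 [0.4915 0.1867] z92 [0.4898 0.1811]
top blue [278.2 245.4] 82 z46 [0.5032 0.0454] z70 [0.501  0.0432] z92 [0.4991 0.041 ]
top blue [272.6 260.3] 457 z46 [0.473  0.0559] z70 [0.4717 0.0533] z92 [0.4704 0.051 ]
top blue [270.9 277.1] 67 z46 [0.4394 0.0585] z70 [0.4389 0.0559] z92 [0.4385 0.0535]
top yellow [241.5 239.9] 84 z46 [0.5133 0.1195] z70 [0.5109 0.1153] z92 [0.5087 0.1115]
top yellow [234.3 254.1] 452 z46 [0.4845 0.1331] z70 [0.4828 0.1286] z92 [0.4813 0.1244]
top yellow [236.2 271.6] 88 z46 [0.4495 0.1284] z70 [0.4487 0.1239] z92 [0.448  0.1199]
top green [414.2 191.5] 408 z46 [ 0.6163 -0.2278] z70 [ 0.6113 -0.2231] z92 [ 0.6067 -0.2188]
```

View pics/scene4.png

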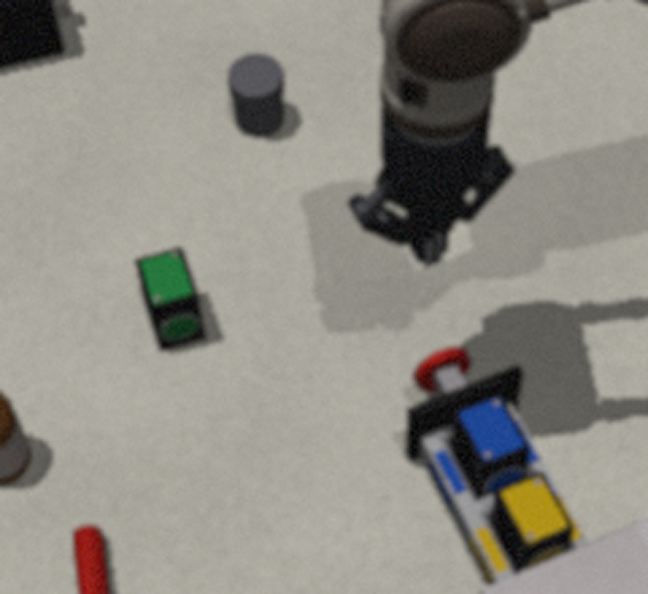

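View pics/top4.png

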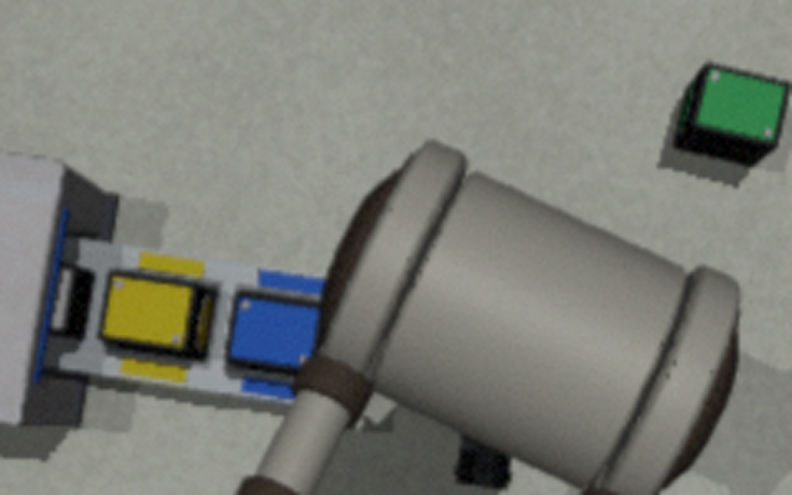

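Both cubes sit level in their pockets, with plate centres within 2 mm of the pocket centres in each view. The handle is clear ahead of the closed fingers. Next: lower and push.

carry_out --translation '[[0.06, 0, -0.4], [0, 0, -0.6], [0, 0, -0.6], [0, 0, -0.6], [0, 0, -0.5], [0, 0, -0.25], [0, 0, 0]]' --angular '[[0, 0, 0], [0, 0, 0], [0, 0, 0], [0, 0, 0], [0, 0, 0], [0, 0, 0], [0, 0, 0]]' --hand '[0, 0, 0, 0, 0, 0, 0]'

```text
time: 23.25
tcp_pos: [0.4539, -0.0738, 0.042]
tcp_rot: [-0.464, -0.533, -0.465, 0.533]
wrist_force: [-0.4, 0.2, 0.1]
width: 0.002
```

carry_out --translation '[[0.02, 0.15, 0], [0.02, 0.15, 0], [0.02, 0.15, 0], [0.02, 0.15, 0], [0.02, 0.15, 0], [0.02, 0.15, 0]]' --angular '[[0, 0, 0], [0, 0, 0], [0, 0, 0], [0, 0, 0], [0, 0, 0], [0, 0, 0]]' --hand '[0, 0, 0, 0, 0, 0]'

```text
time: 24.0
tcp_pos: [0.4596, -0.0383, 0.0431]
tcp_rot: [-0.465, -0.533, -0.464, 0.533]
wrist_force: [-1.8, -3.3, 2.0]
width: 0.002
```

Contact is made at 3.3 N, matching the slider friction. I'll push steadily.

carry_out --translation '[[0.027, 0.2, 0], [0.027, 0.2, 0], [0.027, 0.2, 0], [0.027, 0.2, 0], [0.027, 0.2, 0], [0.027, 0.2, 0], [0.027, 0.2, 0], [0.027, 0.2, 0]]' --angular '[[0, 0, 0], [0, 0, 0], [0, 0, 0], [0, 0, 0], [0, 0, 0], [0, 0, 0], [0, 0, 0], [0, 0, 0]]' --hand '[0, 0, 0, 0, 0, 0, 0, 0]'

```text
time: 25.0
tcp_pos: [0.4685, 0.0261, 0.0431]
tcp_rot: [0.465, 0.533, 0.464, -0.533]
wrist_force: [2.8, -4.0, 2.1]
width: 0.002
```

carry_out --translation '[[0.027, 0.2, 0], [0.027, 0.2, 0], [0.027, 0.2, 0], [0.027, 0.2, 0], [0.027, 0.2, 0], [0.027, 0.2, 0], [0.027, 0.2, 0], [0.027, 0.2, 0]]' --angular '[[0, 0, 0], [0, 0, 0], [0, 0, 0], [0, 0, 0], [0, 0, 0], [0, 0, 0], [0, 0, 0], [0, 0, 0]]' --hand '[0, 0, 0, 0, 0, 0, 0, 0]'

```text
time: 26.0
tcp_pos: [0.4766, 0.0902, 0.0428]
tcp_rot: [-0.464, -0.533, -0.465, 0.533]
wrist_force: [1.9, -4.4, -0.3]
width: 0.005
```

```bash
python3 snap.py 5 >/dev/null
```

View pics/scene5.png

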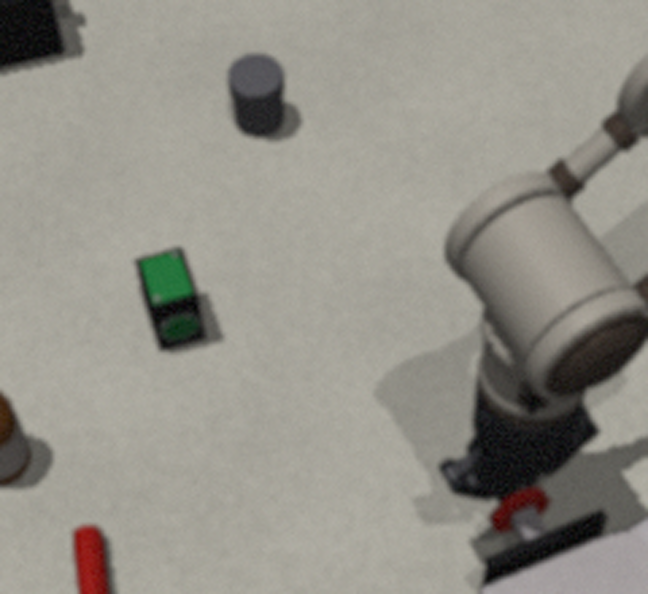

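The slider is nearly in, with the plate close to the illuminator front. I'll creep the last 30 mm or so.

carry_out --translation '[[0.014, 0.1, 0], [0.014, 0.1, 0], [0.014, 0.1, 0], [0.014, 0.1, 0], [0.014, 0.1, 0], [0.007, 0.05, 0]]' --angular '[[0, 0, 0], [0, 0, 0], [0, 0, 0], [0, 0, 0], [0, 0, 0], [0, 0, 0]]' --hand '[0, 0, 0, 0, 0, 0]'

```text
time: 26.85
tcp_pos: [0.4796, 0.112, 0.0427]
tcp_rot: [-0.464, -0.533, -0.465, 0.533]
wrist_force: [-1.7, -2.6, -1.5]
width: 0.006
```

carry_out --translation '[[0.007, 0.05, 0], [0.007, 0.05, 0], [0.007, 0.05, 0]]' --angular '[[0, 0, 0], [0, 0, 0], [0, 0, 0]]' --hand '[0, 0, 0]'

```text
time: 27.22
tcp_pos: [0.4803, 0.1157, 0.0429]
tcp_rot: [-0.466, -0.531, -0.464, 0.534]
wrist_force: [-5.8, -18.9, 1.7]
width: -0.002
```

carry_out --translation '[[0.002, 0.03, 0], [0, 0, 0], [0, 0, 0]]' --angular '[[0, 0, 0], [0, 0, 0], [0, 0, 0]]' --hand '[0, 0, 0]'

```text
time: 27.6
tcp_pos: [0.4803, 0.1156, 0.0429]
tcp_rot: [-0.466, -0.531, -0.464, 0.535]
wrist_force: [-4.6, -19.1, 1.3]
width: -0.003
```

```bash
python3 snap.py 6|head -1
python3 - <<'E'
import numpy as np,cv2
c=np.load("scene6.npz")["pixels"];cv2.imwrite("pics/s6.png",cv2.resize(c[200:340,320:460,::-1],None,fx=4,fy=4,interpolation=cv2.INTER_CUBIC))
E
```

```text
27.6 [0.4803 0.1156 0.0429] yaw -367.32 [ -4.63 -19.09   1.33] -0.002947569419746408
```

View pics/s6.png

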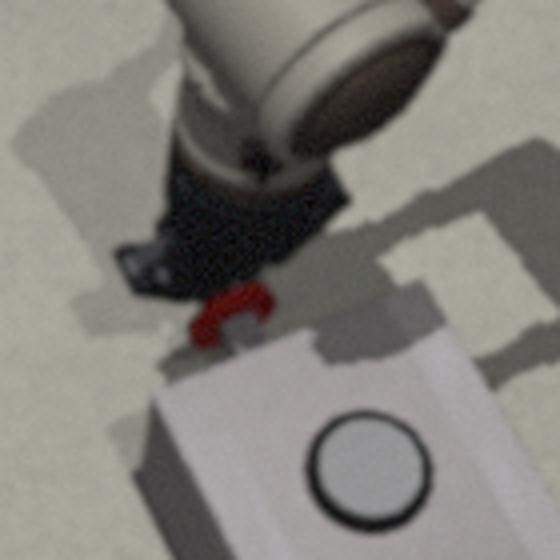

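The force is holding and motion has stopped. I'll back off and measure the handle's travel to confirm it is the end stop.

carry_out --translation '[[0, -0.2, 0], [-0.05, -0.4, 0], [-0.05, -0.5, 0], [-0.05, -0.5, 0], [0, -0.6, 0.5], [0, -0.8, 0.8], [0, -0.8, 0.8], [0, -0.8, 0.8]]' --angular '[[0, 0, 0], [0, 0, 0], [0, 0, 0], [0, 0, 0], [0, 0, 0], [0, 0, 0], [0, 0, 0], [0, 0, 0]]' --hand '[0, 0, 0, 0, 0, 0, 0, 0]'

```text
time: 28.7
tcp_pos: [0.4748, -0.0665, 0.1604]
tcp_rot: [0.465, 0.534, 0.464, -0.533]
wrist_force: [0.8, -0.6, -0.3]
width: -0.001
```

carry_out --translation '[[-0.3, -0.8, 0.3], [-0.3, -0.8, 0.3], [-0.3, -0.8, 0], [-0.3, -0.8, 0], [0, 0, 0]]' --angular '[[0, 0, 0], [0, 0, 0], [0, 0, 0], [0, 0, 0], [0, 0, 0]]' --hand '[0, 0, 0, 0, 0]'

```text
time: 29.32
tcp_pos: [0.4263, -0.1952, 0.1834]
tcp_rot: [0.464, 0.534, 0.463, -0.534]
wrist_force: [-0.0, 0.1, -0.6]
width: 0.002
```

```bash
python3 snap.py 7|grep -v "blue\|yellow"
python3 - <<'E'
from h import *
for n in("scene","top"):
  for t in "07":
    c=dict(np.load(n+t+".npz"))
    for ct,s,cs in blobs(c,"red",30):
        if s[4]<200:
            print(n,t,ct.round(1),s, onz(c,[ct],.055)[0].round(4))
            a=onz(c,[ct],.055)[0]
p=np.load("top7.npz")["pixels"];cv2.imwrite("pics/t7.png",cv2.resize(p[170:300,180:340,::-1],None,fx=4.5,fy=4.5,interpolation=cv2.INTER_CUBIC))
p=np.load("scene7.npz")["pixels"];cv2.imwrite("pics/s7.png",cv2.resize(p[100:330,190:430,::-1],None,fx=2.5,fy=2.5,interpolation=cv2.INTER_CUBIC))
E
```

```text
29.325 [ 0.4263 -0.1952  0.1834] yaw -7.9 [-0.04  0.05 -0.59] 0.001531991220358521
scene green [241.2 182.5] 249 z46 [ 0.6063 -0.2406] z70 [ 0.6117 -0.2249] z92 [ 0.6166 -0.2105]
top green [414.1 191.4] 410 z46 [ 0.6164 -0.2276] z70 [ 0.6114 -0.2229] z92 [ 0.6068 -0.2186]
scene 0 [342.1 214.5] [334 209  19  15  87] [ 0.4599 -0.0407  0.055 ]
scene 7 [376.8 276.7] [368 272  20  14  85] [0.4818 0.1243 0.055 ]
top 0 [316.4 267.2] [313 256   7  24  86] [ 0.46  -0.032  0.055]
top 7 [232.5 254. ] [229 243   9  23  98] [0.484  0.1351 0.055 ]
```

View pics/t7.png

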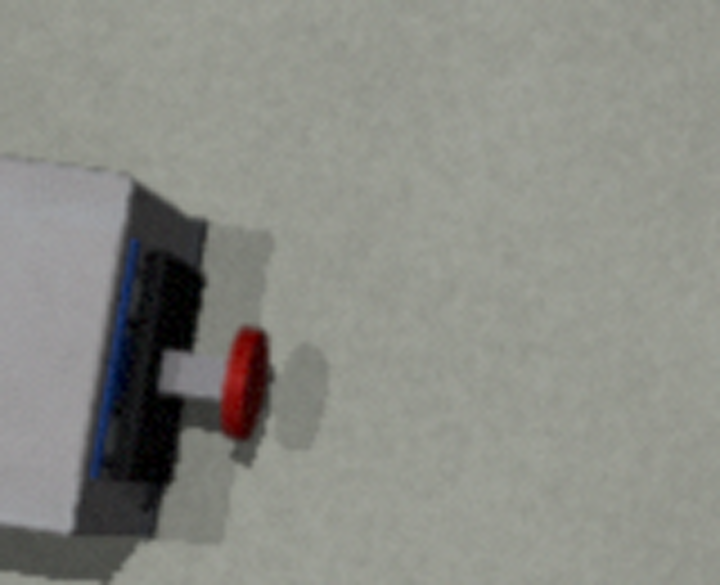

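View pics/s7.png

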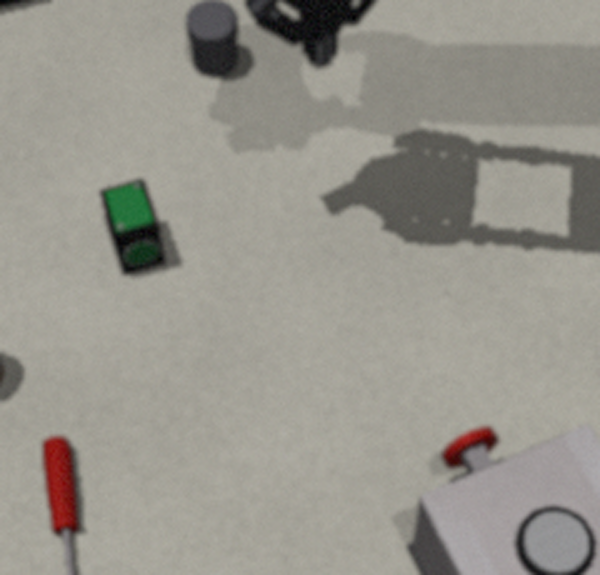

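Run:
```python
from h import *
c=dict(np.load("top7.npz"))
f=lambda u,v:(u/4.5+180-.4,v/4.5+170-.4)
g=onz(c,[f(205,220),f(155,537)],0)[:,:2]; 
T=onz(c,[f(133,178),f(75,533)],.128)[:,:2]
d=np.array([.136,.991]); print("front at bench",g.round(4),g@d,"front top edge",T.round(4),T@d)
c2=dict(np.load("top0.npz"))
# handle outer rim extremes: red rightmost pixels, mid height z .055
for n,c in(("home",c),("out",c2)):
    for ct,s,cs in blobs(c,"red",30):
        if s[4]<200: 
            P=onz(c,cs,.055)[:,:2]@d; print(n,"outer face",P.min(),"inner",P.max())
# plate: rim of plate top edge pixels (outer top edge) at z .086 
print("plate top outer edge",onz(dict(np.load("top7.npz")),[f(165,255),f(135,480)],.086)[:,:2]@d)
c=dict(np.load("top0.npz")); g=lambda u,v:(u/5+200-.4,v/4+160-.4)
print("plate start outer/inner", onz(c,[g(515,318),g(480,518)],.086)[:,:2]@d, onz(c,[g(487,315),g(450,517)],.086)[:,:2]@d)
```

```text
front at bench [[0.563  0.1637]
 [0.4139 0.1823]] [0.23884678 0.2369648 ] front top edge [[0.5615 0.1669]
 [0.4159 0.1854]] [0.24179366 0.24027544]
home outer face 0.19382217472508773 inner 0.20497143055768421
out outer face 0.02682662263125331 inner 0.034944778392979714
plate top outer edge [0.23361334 0.22992918]
plate start outer/inner [0.06456386 0.06313918] [0.0754447  0.07452332]
```

```bash
python3 -c "
from workcell import arm
print(arm.sign_off())"
```

```text
the job is handed in; nothing more can be done
None
```

I put the yellow and blue cubes into their own pockets and let them go while the slider was still out. I then pushed the slider home with closed fingers and handed the job in at about 29 s of the 67 s allowed. The hand-in gives no verdict, so the results below are my own checks.

- **Seating:** before the push, both plate centres measured within about 2 mm of their pocket centres in both views. Each cube was lowered to the expected floor height, with side forces under 1 N. Once inside the illuminator the cubes can't be seen, so I couldn't check them again.
- **Slider home:** it moved at about 3–4 N of resistance, then stopped at about 19 N and did not move when pushed a little further. Handle travel measured 167 mm (scene) and 169 mm (top). The handle face ended up 45–50 mm in front of the illuminator, against 50 mm if the plate is flush. This fits the end stop, but the images alone only resolve it to a few millimetres.
- **Left alone:** the green cube moved less than 1 mm. The lens pot looked unmoved in the scene view, though I didn't measure it. The arm finished clear of everything, with wrist force near zero.
- **Disagreements:** the two cameras differed by about 2–3 mm in y, so I averaged them. An orientation estimate from image moments disagreed with the rectangle fits. I used the rectangle fits, and both grasps closed on about 42 mm as expected.

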